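Load the insert carrier under the leaf spring of a checking fixture

TASK

Load the aluminium insert carrier into the checking fixture: with the fingertips press it down hard on its sprung bed, behind the thumb rib, and, keeping it pressed, slide it under the gate and the leaf spring until the rib is up against the gate, then let go so that it stays there. Only press and push the carrier, never lift or tip it, and leave the other things on the bench where they are.

Things in the scene. Friction and masses are not known exactly. Their poses are not given: they have to be found in the camera images.
- fixture: Steel checking fixture fixed to the bench; position and yaw vary. Spans x -175 to +132, 92 wide. Origin: bench top, centre line of the slide, under the gate's front face; x is the loading direction, z up. Side rails: tops 27 high, inner gap 53, outer width 77, x -170 to 85. Tail stop 23 high at x -175 to -167. Dial gauge at the far end (x 97 to 132, 57 high), not to be touched.
- gate (a point): Middle of the lower front edge of the gate (fixture frame 0, 0, 33 mm), axes as the fixture's. The gate is a fixed steel bar across the slide, x 0 to 16, 91 wide, underside 33 high, top 45 (with screws 50). Unpressed, the carrier's nose butts against it.
- bed (a joint): Brass bed, 250 by 48, between the rails; sprung up, always level. Value: metres pressed down, 0 (its top 22 mm high) to 0.010 (12 mm high, end of travel). With the carrier on it the push from above is about 2 to 4 N to start, 10 N at 8 mm, 12 N at the end; it springs back when let go. The carrier clears the gate only with the bed more than 5 mm down.
- leaf (a joint): Leaf spring, steel strip 24 wide, 48 long, hinged behind the gate (fixture x 14, z 43 mm), sloping down away from it; its tip at x 59 hangs 26 mm high. Value: radians lifted, 0 at rest, about 0.1 to 0.2 with the carrier under it. It presses on the carrier with about 1 to 5 N and drags on it.
- carrier: Loose aluminium carrier, about 0.3 kg, 120 long (x) by 50 wide by 16 high, on the bed between the rails, its x along the fixture's x. Origin: centre of its underside. Nose x -8 to 60 (goes under the gate, six flush inserts), thumb rib x -20 to -8, flat pad x -60 to -20. Home: origin 8 mm past the gate's front face; let go, it rises until its top meets the gate's underside.
- rib (a point): Top middle of the thumb rib (carrier frame -14, 0, 28 mm): a bar across the carrier's full width, 12 thick along x, 12 high above the top. Push against its back face (x -20); home is when its front face (x -8) touches the gate. Pressed down, the carrier takes about 6 to 10 N to slide, up to 15 N under the leaf.
- pad (a point): Centre of the pad's top (carrier frame -40, 0, 16 mm): flat grooved area, 40 along x by 50, behind the rib, where the carrier is pressed. 38 mm above the bench at the start, 28 with the bed fully down.
- nose (a point): Middle of the upper front edge of the carrier (carrier frame 60, 0, 16 mm). At the start 12 to 35 mm short of the gate and 5 mm too high to pass under it.
- cutter: Bystander: dark steel milling cutter standing upright, 56 mm across, 62 high; origin centre of its underside.
- spray_can: Bystander: spray can, 52 mm across, about 150 high; origin centre of its underside.
- bush: Bystander: steel bush lying flat, 48 mm across, 28 bore, 22 high; origin centre of its underside.
- wrench: Bystander: open-end wrench lying flat, 150 mm long; origin centre of its underside.
There are look-alikes about, which are no part of the job. Leave any turquoise look-alike of the carrier alone.

How it is judged (in metres and radians):
On the way, in this order (a step that is already met when the one before it is completed fails the run):
1. the carrier is pressed down on the bed in front of the gate (value of joint bed above 0.004 m and x of nose in the frame of fixture below 0.004 m and contact force between the fingers and carrier above 2 N).
2. its nose is under the leaf spring and lifts it (value of joint leaf above 0.04 rad and x of nose in the frame of fixture above 0.045 m).
At the end, for the whole second after the job is handed in: The carrier lies level (within 0.1 rad) and at rest on the bed, held down by gate and leaf (bed at least 3 mm down, leaf lifted at least 0.05 rad), its rib within 5 mm of the gate, and nothing touched by the robot (x of nose in the frame of fixture between 0.063 and 0.073 m and z of nose in the frame of fixture between 0.026 and 0.037 m and value of joint leaf above 0.05 rad and value of joint bed above 0.003 m and angle between carrier's own z axis and vertical below 0.1 rad and linear speed of carrier below 0.01 m/s).
It fails at once if the carrier is lifted off the bed (z of carrier in the frame of fixture above 0.03 m).
It fails at once if the carrier is tipped (angle between carrier's own z axis and vertical above 0.25 rad).
It fails at once if another thing on the bench is moved by more than 15 mm (distance of any of cutter, spray_can, bush, wrench from where it was at the start of the episode above 0.015 m).
It also fails if it takes over 40 s, if anything falls off the work surface, if the arm or the gripper's body presses on something with over 40 N, if the wrist force passes 120 N, or if a joint passes its speed limit or range.

ROBOT

A 6-joint arm with a two-finger parallel gripper is mounted at the origin on the work surface. World frame = base frame: x ahead of the robot, y to its left, z up, the work surface at z = 0. Lengths are in mm, angles in degrees, forces in N, time in s.
With the tool pointing down it reaches from about 325 to 875 mm from the base axis. Payload 4.4 kg.
Tool frame: the origin (TCP) lies on the centre line of the jaws, within the pads' length; the fingertips stand 8 mm ahead of it and the grasp point (between the pads) lies 11 mm behind it (env.finger_overhang is the distance from the TCP to the fingertips, in mm); z points along the fingers, y is the line along which they close (so a half turn about z gives the same grasp; the last joint's range is limited). The gripper opens to 85 mm and grips with 20 to 120 N. Pads are 22 mm wide; open, the fingers measure 114 mm over their backs; the gripper's body (76 mm by 85 mm) begins 54 mm behind the grasp point. The pads swing forward as they close: fully open they stand 13 mm farther back than shut.
Start: joints at [-77.149, 11.837, 88.321, -0, 79.842, -8.623], TCP at [210.488, -535.091, 239.282] pointing down, gripper open.
Joint ranges: [-156.59, 156.59], [-49.26, 127.26], [12.9, 141.05], [-63.56, 243.56], [4.71, 150.69], [-161.64, 161.64]. Speed limits (degrees/s): [159.86, 159.86, 180, 180, 180, 180].

INTERFACE

Orientations are given as a 3x3 rotation matrix whose columns are the frame's x, y, z axes.
In Python, from workcell import env, snapshot, camera_info gives the robot as it stands.
- The arm moves only by the tool arm_command, never from a script. Its argument "plan" is one flat list of numbers, 6 for each row, row after row: the shift along the tool's x, y, z each as a share of 7.5 cm, from -1 to 1, then the turn, a rotation vector about the tool's x, y, z each as a share of 60 degrees, from -1 to 1. In form: [x, y, z, rx, ry, rz, x, y, z, rx, ry, rz, ...]. A call has 1 to 5 rows; each row shifts and turns the commanded pose from where the row before left it, along the tool's axes as they then stand; what a row does not reach is not made up. A row lasts 1/10 s, in which the tool goes at most 50 mm and 8.59 degrees, less where a joint would pass 70% of its speed; a pose out of reach is approached as far as the arm can. A call with a number of a shift or a turn outside -1 to 1 is refused whole. A call with a gripper value outside its range is refused whole. "hand" is the gripper command: -1 is fully open, 1 is shut, values between are in proportion, set as the call begins (left out, the last holds). The fingers move at their own pace and stop on an object; "grip_force" is the grip in N (left out, the last holds). Time passes only in rows, so rows that do not move let the fingers close. It gives the time, the measured TCP pose, the force, the opening and the grip force at its end, in the units of the state.
- env.sense(): the state, without advancing time (a new reading comes with each control period).
- snapshot(name): name is "side" or "top" or "wrist"; returns (picture, depth): 400x640x3 uint8, red, green, blue; 400x640 float32, mm along the optical axis (not along the pixel's ray), 0 where there is no reading.
- camera_info(name): a dict with "fx", "fy", "cx", "cy" (pixels), "rvec" (rotation vector, rad) and "tvec" (3), from world to camera coordinates, as OpenCV has them; the wrist camera has in their place "T_tool_cam" (4x4, takes a point from camera to tool coordinates, whose origin is the TCP and whose axes are the flange's). Camera axes: x right, y down, z forward; pixel columns grow to the right and rows downward; lengths in mm; the calibration is good to about 2 mm. A picture is of the moment at which its call begins: read the wrist's pose just before it. camera_info takes no time and is no camera call.
- env.job_done(): hands the job in; it is judged then, once.
The state is a dict: "time_s": time; "joint_positions": joint angles; "qd": joint speeds; "tau": joint torques, N m; "eef_pos": TCP position; "orientation": TCP orientation; "contact_force": force on the tool from outside, world axes, zero at the start; "moment": the same for the moment, N m; "gripper_width": finger opening in mm; "grip_force": force on a finger pad.
Only numpy, scipy, OpenCV 4.12 (cv2) and the standard library are available. Lean on these libraries where they do the work, as an engineer would, in place of code of your own. Each camera call takes 0.05 s, during which the arm holds its last target. There are 200 camera calls.

## Working session

There is one attempt and no reset: what is moved stays moved. The work goes in short steps, Python scripts to look and compute and a tool call to move; the robot and the scene stay as the last step left them, time stands still between calls to the robot, and variables do not carry over. Pictures are saved under pics/ and viewed, at most 10 in all, crops included, and the job is handed in when it is done.

Besides the shell and the picture viewer there is one more tool, called after "Request:" as name(argument=value, ...), one argument or row to a line, values as JSON. arm_command: Moves the arm, as the interface text tells. Its arguments: {"type":"object","properties":{"plan":{"type":"array"},"hand":{"type":"number"},"grip_force":{"type":"number"}},"required":["plan"]}

```bash
mkdir -p pics
cat > h.py <<'E'
import numpy as np,cv2
from workcell import env,snapshot,camera_info
def cam(name,st=None):
    c=camera_info(name)
    K=np.array([[c['fx'],0,c['cx']],[0,c['fy'],c['cy']],[0,0,1]])
    if 'rvec' in c:
        R,_=cv2.Rodrigues(np.array(c['rvec'],float)); t=np.array(c['tvec'],float).ravel()
        return K,R.T,-R.T@t
    T=np.array(c['T_tool_cam']); Rt=np.array(st['orientation']); p=np.array(st['eef_pos'])
    return K,Rt@T[:3,:3],p+Rt@T[:3,3]
def ray(C,uv,z):
    K,R,o=C; d=R@np.linalg.inv(K)@np.array([uv[0],uv[1],1.]); return o+d*(z-o[2])/d[2]
def deproj(C,uv,dep):
    K,R,o=C; return o+R@(np.linalg.inv(K)@np.array([uv[0],uv[1],1.])*dep)
E
python3 - <<'E'
from h import *
s=env.sense();print(s)
for n in['top','side']:
    im,d=snapshot(n);cv2.imwrite(f'pics/{n}.png',im[:,:,::-1]);np.save(n+'.npy',d);print(cam(n))
E
```

```text
{'time_s': 0.0, 'joint_positions': array([-7.71489081e+01,  1.18838843e+01,  8.84069127e+01, -5.86953777e-04,
        7.98411812e+01, -8.62364125e+00]), 'qd': array([ 0.07316861,  0.06823777, -0.12835486,  0.08420836,  0.06218628,
       -0.05305371]), 'tau': array([-2.17364577e-03, -3.83038402e+01, -2.91599447e+01, -4.01892912e-04,
        1.05283741e-02,  8.43852092e-06]), 'eef_pos': array([ 210.31360669, -534.34824462,  238.11186174]), 'orientation': array([[ 9.30578523e-01,  3.66091984e-01, -5.22160412e-04],
       [ 3.66092202e-01, -9.30575879e-01,  2.24351186e-03],
       [ 3.35421822e-04, -2.27892281e-03, -9.99997347e-01]]), 'contact_force': array([-0.22932732,  0.81363869,  0.78348219]), 'moment': array([-0.03544298, -0.03193602, -0.04704473]), 'grip_force': 0.0, 'gripper_width': 85.58646920206121}
(array([[377.67886909,   0.        , 316.52620879],
       [  0.        , 377.67886909, 202.94630372],
       [  0.        ,   0.        ,   1.        ]]), array([[ 0.09433884, -0.97047188,  0.22200116],
       [-0.99552051, -0.09056091,  0.02715945],
       [-0.00625286, -0.2235689 , -0.97466807]]), array([379.72958699, -21.11392517, 988.27475557]))
(array([[488.91949635,   0.        , 316.21628386],
       [  0.        , 488.91949635, 201.6416673 ],
       [  0.        ,   0.        ,   1.        ]]), array([[-0.82599981, -0.36848354,  0.42654918],
       [-0.56345711,  0.51895415, -0.64280843],
       [ 0.01550486, -0.77130181, -0.6362807 ]]), array([ 97.43854856, 681.36056079, 749.97976991]))
```

View pics/top.png

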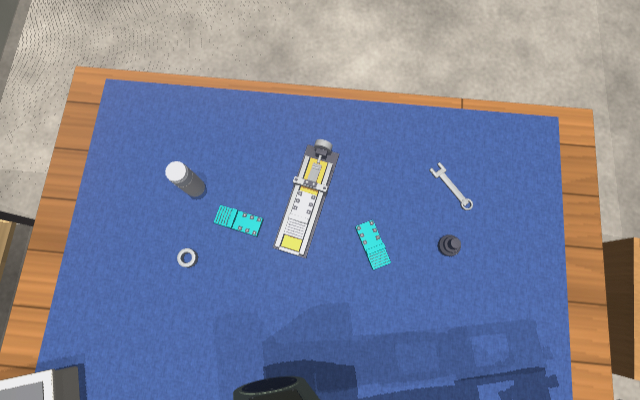

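View pics/side.png

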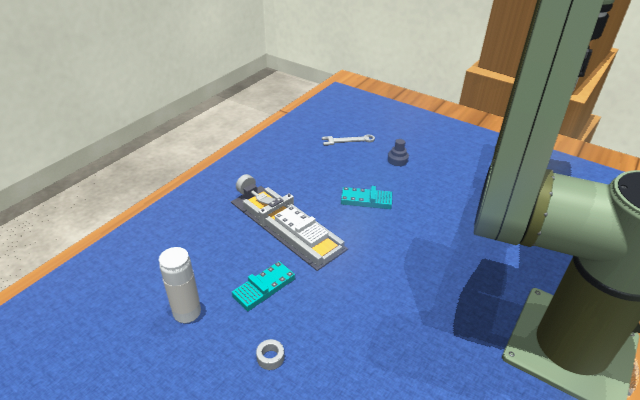

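Top view: the fixture runs from its tail at about (292,250) to the dial at (322,147), with the gate at about (311,184). Candidates for the carrier are the silver one on the fixture bed (302,212), turquoise (238,221) and turquoise (373,245). I choose the silver one and check it in a close crop.

Run:
```python
from h import *
im=cv2.imread('pics/top.png');c=im[130:265,255:360]
cv2.imwrite('pics/crop.png',cv2.resize(c,None,fx=4.4,fy=4.4,interpolation=cv2.INTER_CUBIC))
C=cam('top')
for n,uv,z in[('gateL',(294,180),45),('gateR',(330,188),45),('tail',(291,252),23),('dial',(322,147),57),('can',(177,170),150),('bush',(187,258),22),('cutter',(450,245),40)]: print(n,ray(C,uv,z).round(1))
```

```text
gateL [650.1  69.3  45. ]
gateR [637.3 -25.8  45. ]
tail [465.9  58.4  23. ]
dial [742.8   4.7  57. ]
can [618.9 333.3 150. ]
bush [426.1 320.5  22. ]
cutter [ 519.1 -338.    40. ]
```

View pics/crop.png

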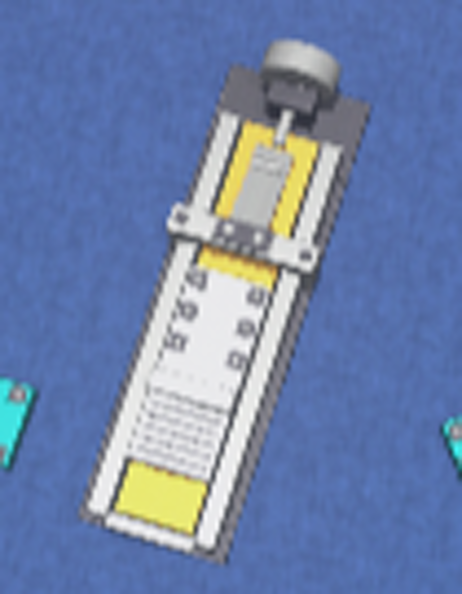

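The crop shows the silver carrier on the brass bed: nose edge at crop y≈275, rib at ≈(192,388), grooved pad down to ≈465, and a gap to the gate. That confirms the choice, so I work out the axis.

Run:
```python
from h import *
C=cam('top');f=lambda u,v,z:ray(C,(255+(u+.5)/4.4-.5,130+(v+.5)/4.4-.5),z)
LT,LF,RT,RF=f(88,513,27),f(222,115,27),f(217,551,27),f(341,146,27)
print(LT,LF,RT,RF)
for a in(LF-LT,RF-RT,):print(np.linalg.norm(a),np.degrees(np.arctan2(a[1],a[0])))
print('width',np.linalg.norm(LT-RT))
ax=((LF-LT)+(RF-RT))[:2];ax/=np.linalg.norm(ax);n=np.array([-ax[1],ax[0]])
mid=(LT+LF+RT+RF)[:2]/4; O=mid-ax*(-42.5)
print('yaw',np.degrees(np.arctan2(ax[1],ax[0])),'origin est',O)
for nm,p in[('gate front',f(240,252,39)),('nose',f(235,276,38)),('ribtopF',f(192,368,50)),('ribtopB',f(188,395,50)),('padend',f(171,469,38)),('padend2',f(165,465,30))]:
    q=p[:2]-O;print(nm,p.round(1),(q@ax).round(1),(q@n).round(1))
print(camera_info('wrist'), env.finger_overhang)
```

```text
[476.25986118 101.27287864  27.        ] [725.44194722  48.63360046  27.        ] [461.50325329  24.70677934  27.        ] [712.29443503 -25.45948669  27.        ]
254.68138057241998 -11.928260246147069
255.75940078282989 -11.311696368978287
width 77.9751565446627
yaw -11.619327228378761 origin est [635.50393721  28.72858833]
gate front [636.9  28.5  39. ] 1.4 0.0
nose [622.3  30.   38. ] -13.2 -1.4
ribtopF [562.5  48.6  50. ] -75.5 4.8
ribtopB [546.6  49.2  50. ] -91.3 2.2
padend [504.8  55.3  38. ] -133.4 -0.3
padend2 [507.8  59.7  30. ] -131.3 4.6
{'fx': 282.0324777368914, 'fy': 282.0324777368914, 'cx': 318.1595290157933, 'cy': 197.08104027234612, 'T_tool_cam': array([[-8.00173889e-04, -9.46356449e-01, -3.23123554e-01,
         8.35691131e+01],
       [ 9.99999640e-01, -6.66122825e-04, -5.25445973e-04,
        -3.27060810e-01],
       [ 2.82019211e-04, -3.23123858e-01,  9.46356642e-01,
        -1.33263489e+02],
       [ 0.00000000e+00,  0.00000000e+00,  0.00000000e+00,
         1.00000000e+00]])} 8.0
```

Request:
arm_command(
  plan=[0,0,0.2,0,0,0.138,0,0,0.2,0,0,0.138,0,0,0.2,0,0,0.138,0,0,0.2,0,0,0.138],
  hand=1,
  grip_force=40,
)

```text
time_s: 0.5
eef_pos: [210.4, -534.6, 178.1]
orientation: [[0.978, -0.208, -0.0], [-0.208, -0.978, 0.001], [-0.0, -0.001, -1.0]]
contact_force: [-1.3, 1.7, -0.0]
gripper_width: 28.2
grip_force: 0.0
```

Request:
arm_command(
  plan=[0.173,-0.566,0,0,0,0,0.173,-0.566,0,0,0,0,0.173,-0.566,0,0,0,0,0.173,-0.566,0,0,0,0,0.173,-0.566,0,0,0,0],
)

```text
time_s: 1.0
eef_pos: [317.2, -338.4, 178.8]
orientation: [[0.979, -0.202, -0.0], [-0.202, -0.979, 0.001], [-0.0, -0.001, -1.0]]
contact_force: [2.4, 0.3, 0.6]
gripper_width: 0.2
grip_force: 0.0
```

Request:
arm_command(
  plan=[0.173,-0.566,0,0,0,0,0.173,-0.566,0,0,0,0,0.173,-0.566,0,0,0,0,0.173,-0.566,0,0,0,0,0.173,-0.566,0,0,0,0],
)

```text
time_s: 1.5
eef_pos: [423.5, -143.7, 179.1]
orientation: [[0.979, -0.202, -0.0], [-0.202, -0.979, 0.0], [-0.0, -0.0, -1.0]]
contact_force: [0.7, -0.4, -0.6]
gripper_width: 0.1
grip_force: 0.0
```

Request:
arm_command(
  plan=[0.173,-0.566,0,0,0,0,0.173,-0.566,0,0,0,0,0.173,-0.566,0,0,0,0,0.173,-0.566,0,0,0,0,0.173,-0.566,0,0,0,0],
)

```text
time_s: 2.0
eef_pos: [529.9, 51.1, 178.9]
orientation: [[0.979, -0.202, -0.001], [-0.202, -0.979, -0.0], [-0.001, 0.0, -1.0]]
contact_force: [0.9, -0.2, -0.0]
gripper_width: 0.3
grip_force: 0.0
```

Request:
arm_command(
  plan=[0,0,0,0,0,0,0,0,0,0,0,0],
)

```text
time_s: 2.2
eef_pos: [529.2, 50.1, 178.6]
orientation: [[0.98, -0.199, -0.002], [-0.199, -0.98, -0.0], [-0.002, 0.001, -1.0]]
contact_force: [-0.7, -0.6, 0.3]
gripper_width: 0.0
grip_force: 0.0
```

Run:
```python
from h import *
import json
s=env.sense();print(s['time_s'],s['eef_pos'],s['contact_force'],s['gripper_width'],np.degrees(np.arctan2(s['orientation'][1,0],s['orientation'][0,0])),s['orientation'][:,2],s['joint_positions'].round(1))
im,d=snapshot('wrist');cv2.imwrite('pics/w1.png',im[:,:,::-1]);np.save('w1.npy',d)
json.dump({k:np.array(s[k]).tolist() for k in('eef_pos','orientation')},open('w1.json','w'))
```

```text
2.2 [529.24329782  50.0930104  178.59125317] [-0.73392836 -0.56020554  0.26561332] 0.03063245555843642 -11.498489310130134 [-1.63072911e-03 -4.02183274e-04 -9.99998589e-01] [-3.9 10.  98.  -0.  72.1 97.6]
```

View pics/w1.png

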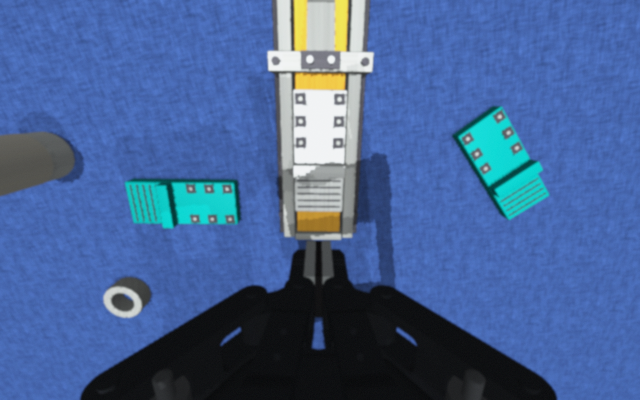

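Wrist view: gate front edge at about y=72, nose edge at y≈90, rib at y≈163–178, pad end at y≈211, carrier centre u≈319; fingertips at (318,245).

Run:
```python
from h import *
import json
s=json.load(open('w1.json'));C=cam('wrist',s)
im=cv2.imread('pics/w1.png')
g=cv2.cvtColor(im,cv2.COLOR_BGR2GRAY);d=np.load('w1.npy')
for r in range(66,240,2):
    p=deproj(C,(319,r),d[r,319]); q=p-np.array(s['eef_pos']); t=np.array(s['orientation']).T@q
    print(r,g[r,312:326].mean().round(),'toolx %.1f z %.1f'%(t[0],p[2]),end=' | ' if r%6 else '\n')
for r in(130,190):
    row=im[r,270:375].astype(int); print(r,[(270+i,*np.array(row[i])) for i in range(0,105,3)])
for uv,z in [((293,120),38),((347.5,120),38),((295,195),38),((343.5,195),38)]:
    t=np.array(s['orientation']).T@(ray(C,uv,z)-np.array(s['eef_pos']));print(uv,t.round(1))
```

```text
66 126.0 toolx 111.5 z 46.6
68 140.0 toolx 109.9 z 46.9 | 70 184.0 toolx 108.5 z 45.1 | 72 105.0 toolx 107.4 z 40.1
74 141.0 toolx 107.4 z 20.6 | 76 193.0 toolx 105.6 z 20.4 | 78 201.0 toolx 103.8 z 21.0
80 200.0 toolx 102.1 z 20.8 | 82 200.0 toolx 100.3 z 21.5 | 84 200.0 toolx 98.5 z 21.6
86 200.0 toolx 96.7 z 20.8 | 88 202.0 toolx 94.9 z 22.2 | 90 230.0 toolx 92.6 z 37.0
92 243.0 toolx 90.9 z 37.6 | 94 243.0 toolx 89.2 z 36.2 | 96 243.0 toolx 87.5 z 35.9
98 243.0 toolx 85.7 z 35.8 | 100 243.0 toolx 84.0 z 36.4 | 102 243.0 toolx 82.2 z 36.7
104 243.0 toolx 80.5 z 36.1 | 106 243.0 toolx 78.7 z 36.8 | 108 243.0 toolx 76.9 z 36.6
110 243.0 toolx 75.1 z 35.6 | 112 243.0 toolx 73.4 z 37.0 | 114 243.0 toolx 71.6 z 37.4
116 243.0 toolx 69.8 z 36.2 | 118 243.0 toolx 68.0 z 37.3 | 120 243.0 toolx 66.2 z 37.5
122 243.0 toolx 64.3 z 35.8 | 124 243.0 toolx 62.5 z 37.1 | 126 243.0 toolx 60.7 z 36.7
128 243.0 toolx 58.8 z 36.9 | 130 243.0 toolx 57.0 z 37.3 | 132 243.0 toolx 55.1 z 37.2
134 243.0 toolx 53.3 z 37.4 | 136 243.0 toolx 51.3 z 36.8 | 138 243.0 toolx 49.4 z 36.3
140 243.0 toolx 47.6 z 3
[... 4492 characters left out ...]
np.int64(201)), (342, np.int64(165), np.int64(166), np.int64(161)), (345, np.int64(144), np.int64(144), np.int64(141)), (348, np.int64(147), np.int64(149), np.int64(145)), (351, np.int64(145), np.int64(145), np.int64(141)), (354, np.int64(112), np.int64(111), np.int64(109)), (357, np.int64(57), np.int64(48), np.int64(47)), (360, np.int64(92), np.int64(54), np.int64(36)), (363, np.int64(89), np.int64(50), np.int64(35)), (366, np.int64(100), np.int64(56), np.int64(38)), (369, np.int64(116), np.int64(67), np.int64(46)), (372, np.int64(123), np.int64(70), np.int64(47))]
(293, 120) [ 66.3 -24.1 140.5]
(347.5, 120) [ 66.2  27.  140.5]
(295, 195) [ -7.9 -24.3 140.6]
(343.5, 195) [ -8.   25.4 140.6]
```

Request:
arm_command(
  plan=[-0.04,0.01,0.5,0,0,0,0,0,0.5,0,0,0,0,0,0.5,0,0,0,0,0,0.12,0,0,0,0,0,0,0,0,0],
)

```text
time_s: 2.75
eef_pos: [524.5, 48.1, 56.3]
orientation: [[0.979, -0.204, -0.005], [-0.204, -0.979, 0.0], [-0.005, 0.001, -1.0]]
contact_force: [0.0, -0.6, 0.5]
gripper_width: 0.4
grip_force: 0.0
```

Request:
arm_command(
  plan=[0,0,0.04,0,0,0,0,0,0.04,0,0,0,0,0,0.04,0,0,0,0,0,0,0,0,0],
)

```text
time_s: 3.15
eef_pos: [527.0, 49.1, 49.4]
orientation: [[0.979, -0.202, 0.001], [-0.202, -0.979, -0.0], [0.001, -0.0, -1.0]]
contact_force: [-0.4, -0.2, 0.0]
gripper_width: -0.1
grip_force: 0.0
```

Request:
arm_command(
  plan=[0,0,0.04,0,0,0,0,0,0.04,0,0,0,0,0,0,0,0,0],
)

```text
time_s: 3.45
eef_pos: [527.3, 49.2, 43.4]
orientation: [[0.979, -0.202, 0.001], [-0.202, -0.979, -0.0], [0.001, -0.0, -1.0]]
contact_force: [-0.6, -0.2, 6.3]
gripper_width: 0.1
grip_force: 3.0
```

Request:
arm_command(
  plan=[0,0,0.04,0,0,0,0,0,0,0,0,0],
)

```text
time_s: 3.65
eef_pos: [527.3, 49.2, 40.7]
orientation: [[0.979, -0.202, 0.001], [-0.202, -0.979, -0.0], [0.001, -0.0, -1.0]]
contact_force: [-1.3, 0.9, 8.9]
gripper_width: 0.1
grip_force: 4.1
```

Request:
arm_command(
  plan=[0,0,0.035,0,0,0,0,0,0,0,0,0],
)

```text
time_s: 3.85
eef_pos: [527.3, 49.2, 38.4]
orientation: [[0.979, -0.202, 0.001], [-0.202, -0.979, -0.0], [0.001, -0.0, -1.0]]
contact_force: [-3.1, 0.5, 10.1]
gripper_width: 0.2
grip_force: 5.2
```

Request:
arm_command(
  plan=[0,0,0.015,0,0,0,0,0,0,0,0,0],
)

```text
time_s: 4.05
eef_pos: [527.3, 49.2, 37.5]
orientation: [[0.979, -0.202, 0.001], [-0.202, -0.979, -0.0], [0.001, -0.0, -1.0]]
contact_force: [-2.9, -0.3, 11.8]
gripper_width: 0.2
grip_force: 5.6
```

Request:
arm_command(
  plan=[0.04,0,0,0,0,0,0.04,0,0,0,0,0,0.04,0,0,0,0,0,0.04,0,0,0,0,0,0.04,0,0,0,0,0],
)

```text
time_s: 4.55
eef_pos: [539.3, 46.8, 36.6]
orientation: [[0.979, -0.202, -0.005], [-0.202, -0.979, 0.001], [-0.005, 0.0, -1.0]]
contact_force: [-6.9, 1.7, 13.0]
gripper_width: 0.2
grip_force: 6.0
```

Request:
arm_command(
  plan=[0.04,0,0,0,0,0,0.04,0,0,0,0,0,0.04,0,0,0,0,0,0.04,0,0,0,0,0,0.04,0,0,0,0,0],
)

```text
time_s: 5.05
eef_pos: [554.0, 43.8, 36.7]
orientation: [[0.979, -0.201, -0.005], [-0.201, -0.979, 0.001], [-0.005, 0.0, -1.0]]
contact_force: [-6.9, 1.7, 12.8]
gripper_width: 0.1
grip_force: 6.0
```

Request:
arm_command(
  plan=[0.05,0,0,0,0,0,0.05,0,0,0,0,0,0.05,0,0,0,0,0,0.05,0,0,0,0,0,0.05,0,0,0,0,0],
)

```text
time_s: 5.55
eef_pos: [572.5, 40.0, 36.8]
orientation: [[0.979, -0.202, -0.005], [-0.202, -0.979, 0.001], [-0.005, 0.0, -1.0]]
contact_force: [-7.0, 1.2, 11.0]
gripper_width: 0.0
grip_force: 5.9
```

Request:
arm_command(
  plan=[0.05,0,0,0,0,0,0.05,0,0,0,0,0,0.05,0,0,0,0,0,0.05,0,0,0,0,0],
)

```text
time_s: 5.95
eef_pos: [587.3, 37.0, 36.9]
orientation: [[0.979, -0.201, -0.005], [-0.201, -0.98, 0.001], [-0.005, 0.0, -1.0]]
contact_force: [-8.1, 0.4, 11.7]
gripper_width: 0.1
grip_force: 5.9
```

Run:
```python
from h import *
s=env.sense();print(s['time_s'],s['eef_pos'],s['contact_force'])
im,d=snapshot('wrist');im=im[:,:,::-1].copy();cv2.imwrite('pics/w2.png',cv2.resize(im[:,200:440],None,fx=1.5,fy=1.5))
C=cam('wrist',s)
for r in range(60,330,5):
    p=deproj(C,(330,r),d[r,330]); t=s['orientation'].T@(p-s['eef_pos'])
    print(r,'%.1f z%.1f'%(t[0],p[2]),end=' | ')
```

```text
5.95 [587.27405353  36.97577089  36.88155401] [-8.06454356  0.39068397 11.65022828]
60 100.7 z29.2 | 65 98.6 z29.7 | 70 96.3 z32.6 | 75 94.3 z31.7 | 80 92.1 z33.0 | 85 90.0 z33.4 | 90 87.9 z33.1 | 95 85.8 z34.6 | 100 83.7 z35.1 | 105 81.5 z36.4 | 110 79.4 z36.5 | 115 77.3 z37.9 | 120 75.1 z37.9 | 125 73.0 z38.7 | 130 70.9 z40.2 | 135 68.8 z41.0 | 140 66.6 z41.1 | 145 64.6 z42.9 | 150 63.1 z47.4 | 155 60.9 z47.2 | 160 58.8 z47.6 | 165 56.3 z46.4 | 170 54.1 z46.9 | 175 51.8 z47.0 | 180 48.8 z44.5 | 185 41.4 z27.6 | 190 38.5 z27.1 | 195 35.6 z26.8 | 200 32.9 z27.3 | 205 30.0 z27.2 | 210 27.4 z27.9 | 215 26.7 z33.2 | 220 26.7 z39.7 | 225 23.9 z39.7 | 230 21.3 z40.0 | 235 18.4 z39.9 | 240 15.8 z40.5 | 245 11.0 z36.8 | 250 11.0 z42.1 | 255 10.3 z45.9 | 260 10.6 z51.1 | 265 10.9 z55.9 | 270 11.2 z60.4 | 275 11.1 z64.2 | 280 11.7 z68.7 | 285 11.3 z71.6 | 290 11.5 z75.1 | 295 12.6 z79.5 | 300 12.5 z82.4 | 305 11.6 z84.0 | 310 11.1 z86.1 | 315 15.7 z93.8 | 320 12.8 z92.8 | 325 11.3 z93.5 |
```

View pics/w2.png

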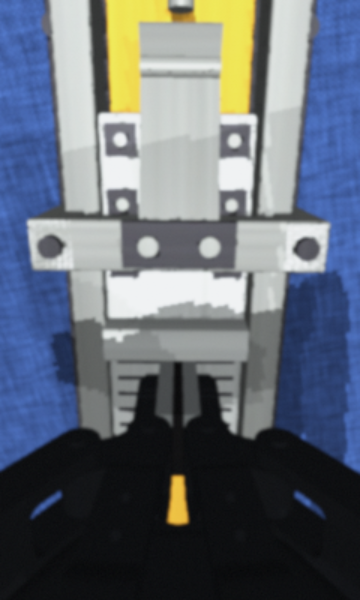

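Wrist crop: the nose edge (y≈115) is past the gate (bar at y 215–270) and going under the leaf; the rib (y≈340) is still about 22 mm short of the gate.

Request:
arm_command(
  plan=[0.04,0,0,0,0,0,0.04,0,0,0,0,0,0.04,0,0,0,0,0,0.04,0,0,0,0,0,0.04,0,0,0,0,0],
)

```text
time_s: 6.5
eef_pos: [600.6, 34.2, 36.2]
orientation: [[0.979, -0.201, -0.008], [-0.201, -0.98, 0.001], [-0.008, 0.0, -1.0]]
contact_force: [-8.4, 2.3, 10.5]
gripper_width: 0.1
grip_force: 7.2
```

Request:
arm_command(
  plan=[0.04,0,0,0,0,0,0.03,0,0,0,0,0,0,0,0,0,0,0],
)

```text
time_s: 6.8
eef_pos: [606.3, 33.0, 36.3]
orientation: [[0.979, -0.202, -0.006], [-0.202, -0.979, 0.001], [-0.007, 0.0, -1.0]]
contact_force: [-7.5, 1.5, 10.7]
gripper_width: -0.1
grip_force: 6.6
```

```bash
cat > gap.py <<'E'
from h import *
s=env.sense();print(s['time_s'],s['eef_pos'],s['contact_force'])
im,d=snapshot('wrist');C=cam('wrist',s)
for r in range(165,260,3):
    p=deproj(C,(330,r),d[r,330]); t=s['orientation'].T@(p-s['eef_pos'])
    print(r,'%.1f z%.1f'%(t[0],p[2]),end=' | ')
E
python3 gap.py
```

```text
6.8 [606.32372772  32.98459208  36.3081571 ] [-7.52080992  1.51123033 10.71561635]
165 55.0 z40.0 | 168 53.4 z39.4 | 171 52.4 z41.0 | 174 50.9 z40.9 | 177 49.2 z39.9 | 180 48.0 z40.9 | 183 46.5 z40.8 | 186 45.4 z42.0 | 189 44.4 z43.5 | 192 43.8 z46.3 | 195 42.6 z47.1 | 198 41.3 z47.5 | 201 39.7 z47.1 | 204 38.1 z46.8 | 207 36.4 z46.2 | 210 35.0 z46.5 | 213 33.8 z47.3 | 216 32.2 z47.1 | 219 30.6 z46.9 | 222 22.9 z33.0 | 225 22.8 z36.8 | 228 22.0 z38.5 | 231 20.6 z39.1 | 234 19.1 z39.6 | 237 16.9 z38.5 | 240 15.8 z39.8 | 243 13.5 z38.8 | 246 11.3 z38.0 | 249 10.2 z39.2 | 252 10.7 z43.1 | 255 11.1 z46.6 | 258 10.9 z49.2 |
```

Request:
arm_command(
  plan=[0.03,0,0,0,0,0,0.03,0,0,0,0,0,0.01,0,0,0,0,0,0,0,0,0,0,0],
)

```text
time_s: 7.25
eef_pos: [611.3, 32.0, 36.3]
orientation: [[0.979, -0.201, -0.007], [-0.201, -0.979, 0.001], [-0.007, 0.0, -1.0]]
contact_force: [-7.6, 1.6, 10.5]
gripper_width: 0.0
grip_force: 6.7
```

Request:
arm_command(
  plan=[0.015,0,0,0,0,0,0,0,0,0,0,0],
)

```text
time_s: 7.45
eef_pos: [611.9, 31.9, 36.2]
orientation: [[0.979, -0.201, -0.008], [-0.201, -0.98, 0.001], [-0.008, 0.0, -1.0]]
contact_force: [-8.7, 1.7, 11.2]
gripper_width: -0.2
grip_force: 7.2
```

Request:
arm_command(
  plan=[0.015,0,0,0,0,0,0,0,0,0,0,0],
)

```text
time_s: 7.65
eef_pos: [611.9, 31.9, 36.1]
orientation: [[0.979, -0.201, -0.01], [-0.201, -0.98, 0.002], [-0.011, 0.0, -1.0]]
contact_force: [-10.8, 1.8, 12.9]
gripper_width: -0.1
grip_force: 8.6
```

Request:
arm_command(
  plan=[0.03,0,0,0,0,0,0,0,0,0,0,0],
)

```text
time_s: 7.85
eef_pos: [612.0, 31.8, 36.1]
orientation: [[0.979, -0.201, -0.016], [-0.201, -0.98, 0.002], [-0.016, 0.001, -1.0]]
contact_force: [-16.3, 3.3, 18.8]
gripper_width: 0.1
grip_force: 12.0
```

```bash
python3 gap.py
```

```text
7.85 [611.99408197  31.84400919  36.10114344] [-16.25171491   3.34134988  18.84237806]
165 54.7 z37.8 | 168 53.2 z37.6 | 171 52.1 z39.3 | 174 50.6 z39.0 | 177 49.2 z39.2 | 180 48.0 z40.3 | 183 46.2 z39.2 | 186 45.1 z40.3 | 189 43.6 z40.5 | 192 42.3 z41.0 | 195 40.9 z41.5 | 198 39.6 z42.1 | 201 38.2 z42.4 | 204 38.4 z47.1 | 207 37.2 z47.8 | 210 35.4 z47.1 | 213 33.9 z46.9 | 216 32.0 z46.0 | 219 30.9 z47.1 | 222 29.4 z47.2 | 225 27.6 z46.7 | 228 26.7 z48.1 | 231 24.0 z45.7 | 234 19.3 z39.6 | 237 17.0 z38.3 | 240 15.4 z38.7 | 243 14.2 z39.6 | 246 11.3 z37.6 | 249 11.0 z40.2 | 252 10.6 z42.6 | 255 10.9 z46.0 | 258 10.6 z48.4 |
```

The rib is hard against the gate. I ease the push and then rise.

Request:
arm_command(
  plan=[-0.035,0,0,0,0,0,0,0,0,0,0,0],
)

```text
time_s: 8.1
eef_pos: [611.9, 31.9, 36.1]
orientation: [[0.98, -0.201, -0.009], [-0.201, -0.98, 0.001], [-0.009, 0.0, -1.0]]
contact_force: [-9.4, 1.7, 11.9]
gripper_width: 0.1
grip_force: 7.9
```

Request:
arm_command(
  plan=[0,0,-0.03,0,0,0,0,0,-0.03,0,0,0,0,0,-0.03,0,0,0,0,0,0,0,0,0],
)

```text
time_s: 8.5
eef_pos: [611.9, 31.8, 41.3]
orientation: [[0.979, -0.202, -0.009], [-0.202, -0.979, 0.002], [-0.009, 0.0, -1.0]]
contact_force: [-7.2, 2.1, 3.6]
gripper_width: -0.1
grip_force: 3.5
```

```bash
python3 gap.py
```

```text
8.5 [611.87501447  31.83015554  41.30106794] [-7.15412526  2.09627487  3.62387088]
165 53.8 z39.5 | 168 52.3 z39.4 | 171 51.2 z41.2 | 174 49.8 z41.4 | 177 48.0 z40.3 | 180 47.0 z42.0 | 183 45.3 z41.4 | 186 44.0 z42.3 | 189 42.2 z41.5 | 192 41.2 z43.0 | 195 39.6 z43.0 | 198 38.7 z44.8 | 201 38.1 z47.6 | 204 36.1 z46.2 | 207 34.6 z46.5 | 210 33.2 z46.8 | 213 31.5 z46.6 | 216 30.1 z46.9 | 219 28.4 z46.8 | 222 26.6 z46.3 | 225 25.1 z46.6 | 228 22.2 z43.9 | 231 20.0 z42.8 | 234 18.6 z43.5 | 237 17.3 z44.3 | 240 15.3 z43.8 | 243 13.2 z43.1 | 246 11.7 z43.5 | 249 11.6 z46.5 | 252 10.8 z48.1 | 255 11.1 z51.6 | 258 10.8 z53.9 |
```

Request:
arm_command(
  plan=[-0.01,0,-0.02,0,0,0,-0.01,0,-0.03,0,0,0,0,0,0,0,0,0],
)

```text
time_s: 8.85
eef_pos: [611.9, 31.6, 45.2]
orientation: [[0.979, -0.202, -0.006], [-0.202, -0.979, 0.001], [-0.006, 0.0, -1.0]]
contact_force: [-6.4, 1.6, -2.2]
gripper_width: -0.2
grip_force: 2.9
```

Request:
arm_command(
  plan=[-0.01,0,-0.03,0,0,0,-0.03,0,-0.04,0,0,0,-0.03,0,-0.05,0,0,0,0,0,0,0,0,0],
)

```text
time_s: 9.25
eef_pos: [611.5, 31.7, 57.7]
orientation: [[0.979, -0.202, 0.006], [-0.202, -0.979, -0.001], [0.006, -0.0, -1.0]]
contact_force: [-0.8, -0.8, 0.5]
gripper_width: -0.3
grip_force: 0.0
```

Request:
arm_command(
  plan=[-0.05,0,-0.2,0,0,0,0,0,-0.4,0,0,0,0,0,-0.5,0,0,0,0,0,-0.5,0,0,0,0,0,0,0,0,0],
)

```text
time_s: 9.75
eef_pos: [610.8, 32.4, 184.7]
orientation: [[0.979, -0.202, 0.016], [-0.202, -0.979, -0.001], [0.016, -0.002, -1.0]]
contact_force: [0.1, 0.5, 0.4]
gripper_width: -0.2
grip_force: 0.0
```

Run:
```python
from h import *
s=env.sense();print(s['time_s'],s['eef_pos'],s['contact_force'])
im,d=snapshot('wrist');cv2.imwrite('pics/w3.png',cv2.resize(im[:,200:440,::-1],None,fx=1.5,fy=1.5));C=cam('wrist',s)
for u in(305,333):
  print(u)
  for r in range(20,240,3):
    p=deproj(C,(u,r),d[r,u]); t=s['orientation'].T@(p-s['eef_pos'])
    print(r,'%.1f z%.1f'%(t[0],p[2]),end=' | ')
```

```text
9.75 [610.79263001  32.42425658 184.71147397] [0.12881085 0.49996189 0.42038713]
305
20 146.8 z51.2 | 23 144.5 z51.8 | 26 142.1 z52.5 | 29 140.4 z50.4 | 32 137.7 z52.6 | 35 135.9 z50.3 | 38 134.7 z44.6 | 41 134.2 z34.4 | 44 132.0 z33.3 | 47 129.5 z33.6 | 50 127.1 z33.3 | 53 124.7 z33.3 | 56 122.0 z34.4 | 59 119.8 z32.6 | 62 120.6 z4.0 | 65 117.8 z4.3 | 68 115.0 z4.4 | 71 112.1 z5.1 | 74 109.4 z4.4 | 77 105.7 z14.8 | 80 102.9 z15.3 | 83 100.1 z17.1 | 86 97.4 z15.0 | 89 94.5 z15.9 | 92 91.7 z15.4 | 95 88.6 z30.7 | 98 85.8 z31.6 | 101 83.1 z32.5 | 104 80.3 z31.9 | 107 77.6 z31.3 | 110 74.8 z32.7 | 113 72.0 z31.8 | 116 69.2 z32.2 | 119 66.3 z31.5 | 122 63.5 z32.0 | 125 60.7 z32.7 | 128 57.5 z29.8 | 131 54.7 z30.8 | 134 51.9 z31.7 | 137 49.0 z32.2 | 140 45.9 z31.4 | 143 43.0 z32.0 | 146 40.0 z31.8 | 149 37.5 z35.0 | 152 36.5 z46.8 | 155 33.7 z47.3 | 158 30.6 z46.4 | 161 27.9 z47.8 | 164 24.4 z45.2 | 167 20.9 z43.0 | 170 18.0 z43.3 | 173 15.0 z44.0 | 176 11.8 z43.5 | 179 5.4 z31.2 | 182 2.2 z31.2 | 185 -0.8 z32.4 | 188 -4.4 z31.4 | 191 -7.2 z33.1 | 194 -10.6 z32.8 | 197 -14.1 z32.2 | 200 -
[... 813 characters left out ...]
31.7 | 122 63.5 z32.7 | 125 60.6 z31.9 | 128 57.8 z33.1 | 131 54.7 z31.4 | 134 51.8 z31.5 | 137 48.9 z31.3 | 140 45.8 z30.3 | 143 43.0 z32.3 | 146 40.1 z32.8 | 149 37.1 z32.6 | 152 36.4 z46.2 | 155 33.5 z46.7 | 158 31.0 z48.6 | 161 27.9 z47.8 | 164 24.8 z47.0 | 167 21.3 z44.6 | 170 18.2 z44.3 | 173 14.9 z43.3 | 176 12.3 z45.1 | 179 5.7 z32.1 | 182 2.7 z33.1 | 185 -0.8 z32.2 | 188 -4.3 z31.6 | 191 -7.6 z31.6 | 194 -10.7 z32.4 | 197 -14.6 z30.8 | 200 -17.6 z31.9 | 203 -21.3 z31.3 | 206 -24.6 z31.5 | 209 -28.0 z31.8 | 212 -37.9 z15.7 | 215 -41.9 z14.9 | 218 -45.0 z16.4 | 221 -49.3 z15.3 | 224 -53.3 z14.8 | 227 -56.6 z15.9 | 230 -60.1 z16.5 | 233 -64.2 z16.1 | 236 -68.1 z16.1 | 239 -72.6 z14.9 |
```

View pics/w3.png

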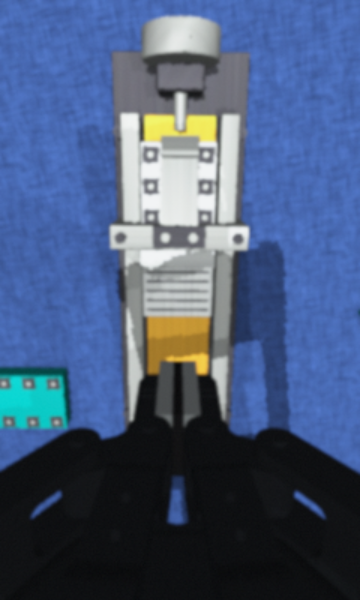

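The wrist crop shows the rib flat against the gate (y≈250), the nose past the gate and under the leaf at y≈142, about 68–69 mm beyond the gate's front. The bed is about 5–6 mm down and the robot is clear.

```bash
python3 -c "
from workcell import env
print(env.job_done())"
```

```text
the job is handed in; nothing more can be done
None
```

The carrier is home under the gate and leaf spring with its rib against the gate. The robot is clear and the job is handed in at about 10 s; the hand-in gave no verdict.

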